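# Counter-hold the hidden bolt head behind the sharps-bin bracket

### The arm

A 7-joint arm with a two-finger parallel gripper is mounted at the origin on the work surface. World frame = base frame: x ahead of the robot, y to its left, z up, the work surface at z = 0. Lengths are in m, angles in rad, forces in N, time in s.
With the tool pointing down it reaches from about 0.4 to 0.85 m from the base axis. Payload 10.4 kg.
Tool frame: the origin (TCP) lies between the finger pads, 19 mm behind the fingertips; this is the grasp point; z points along the fingers, y is the line along which they close (so a half turn about z gives the same grasp; the last joint's range is limited). The gripper opens to 85 mm and grips with 20 to 120 N. Pads are 22 mm wide; open, the fingers measure 114 mm over their backs; the gripper's body (76 mm by 85 mm) begins 54 mm behind the grasp point. The pads swing forward as they close: fully open they stand 13 mm farther back than shut.
Start: joints at [1.095, 0.332, -0.065, 1.46, 0.022, 1.35, -0.088], TCP at [0.273, -0.562, 0.25] pointing down, gripper open.
Joint ranges: [-2.6, 2.6], [-0.5, 2.12], [-1.47, 1.34], [0.16, 2.42], [-1.27, 4.41], [0.06, 2.06], [-2.6, 2.6]. Speed limits (rad/s): [2.22, 2.22, 2.79, 2.79, 3.14, 3.14, 3.14].

### API

Orientations are given as a unit quaternion [x, y, z, w].
In Python, from workcell import get_obs, camera, hand_in gives the robot as it stands. The module is installed in compiled form; this text tells all that it offers.
- The arm moves only by the tool move_arm, never from a script. Its argument "plan" is a list of rows, each an object with "delta_pos": the shift along the tool's x, y, z in fractions of the full range, 1 being 0.75 m, a list of three; "turn": the turn, a rotation vector about the tool's x, y, z in parts of the range, where 1.0 means 120 degrees, a list of three; "fingers": the closure, from 0 (fully open) to 1 (shut). A call has 1 to 12 rows; each row is the pose to reach, as a shift and turn from the pose commanded when the call began, along the tool's axes at that moment; what a row does not reach only later rows make up. A row lasts 1/8 s, in which the tool goes at most 62.5 mm and 10.7 degrees, less where a joint would pass 70% of its speed; a pose out of reach is approached as far as the arm can. A shift or turn number past 1, either way, is cut back to 1. A call with a gripper value outside its range is refused whole. The fingers move at their own pace and stop on an object; "force" is the grip in N (left out, the last holds). Time passes only in rows, so rows that repeat a pose let the fingers close. It gives the time, the measured TCP pose, the force, the opening and the grip force at its end, in the units of the state.
- get_obs(): the state, without advancing time (a new reading comes with each control period).
- camera(name): name is "scene" or "top"; returns a dict with "color" (480x640x3 uint8, red, green, blue), "range_z" (480x640 float32, m along the optical axis (not along the pixel's ray), 0 where there is no reading), "fx", "fy", "cx", "cy" (pixels), "R" (3x3) and "t" (3): a world point X has camera coordinates R X + t. Camera axes: x right, y down, z forward; pixel columns grow to the right and rows downward; lengths in m; the calibration is good to about 2 mm. A picture is of the moment at which its call begins.
- hand_in(): hands the job in; it is judged then, once.
The state is a dict: "clock": time; "joint_pos": joint angles; "joint_velocities": joint speeds; "tau": joint torques, N m; "position": TCP position; "ee_rot": TCP orientation; "ft_force": force on the tool from outside, world axes, zero at the start; "torque": the same for the moment, N m; "grip_width": opening from 0.0 (shut) to 1.0 (fully open); "grasp_force": force on a finger pad.
Only numpy, scipy, OpenCV 4.12 (cv2) and the standard library are available. Lean on these libraries where they do the work, as an engineer would, in place of code of your own. Each camera call takes 0.05 s, during which the arm holds its last target. There are 200 camera calls.

### The job

The spanner left on the nut of the sharps-bin bracket is slowly sinking, because the bolt turns along with the nut. Reach down into the narrow gap between the bracket and the yellow bin, grip the hidden hexagon bolt head firmly across two of its flats and hold it still for a few seconds, so that a colleague can then tighten the nut; finish while still holding it. Do not crank the bolt round, do not touch the spanner, do not push on the bracket or the bin, and leave the two bottles and the tube rack where they stand.

Things in the scene. Friction and masses are not known exactly. Their poses are not given: they have to be found in the camera images.
- station: Aluminium foot plate of the sharps-bin station, 265 x 140 x 4 mm, fixed to the counter. Origin on the counter right under the bolt hole. z is up; x is the bolt's axis, level, pointing from the nut side (front) through the bracket to the bolt-head side, where the yellow bin is; y is level, along the bracket's face.
- bracket: Fixed white upright steel plate: x from -2 to 2 mm, 70 mm wide along y (centred), top 194 mm above the counter; on its front a scope holder and black scope handle (to x = -74 mm, 122 mm high). Origin and axes as station. The bolt runs through it level, along x, 165 mm up. Behind it a rubber bush, 16 mm in diameter, stands out from x = 2 to 13 mm, under the bolt head.
- bin: Fixed yellow sharps bin with red lid behind the bracket: a box from x = 52 to 172 mm, 152 mm wide along y (centred), lid 164 mm and the small flap in its middle 172 mm above the counter. Origin and axes as station. The gap between bracket plate and bin is 50 mm wide, open at the top and at both ends.
- bolt_head: Bright zinc-plated hexagon bolt head, 19 mm across flats, 22 mm across corners, 8 mm thick, in the gap. Origin at its centre: 17 mm behind the plate's middle plane, 165 mm above the counter, 29 mm below the plate's top. x is the bolt's axis (as the station's x); y is square to one pair of flats and parallel to the spanner's shank, so jaws closing parallel to the spanner fit. Turns with bolt.
- spanner: The steel ring spanner, 150 mm long, on the nut in front of the bracket, 13 mm in front of the plate's middle plane. Origin at the bolt's axis, its y axis along the shank towards the free end. Nut, spanner and bolt turn together.
- spanner_end (a point): The free end of the spanner, 150 mm from the bolt's axis.
- bolt (a joint): Angle of bolt, nut and spanner together, rad: 0 with the spanner level along the station's +y, negative while its free end is higher, growing as it sinks. Starts at -0.40 to -0.15 and creeps 0.01 to 0.02 rad/s under the spanner's weight (0.07 N m) against a stiff drag (4 N m per rad/s) until held; a crooked grip pulls the flats true only over a few seconds.
- vial: Bystander: clear glass vial with aluminium cap, 44 mm in diameter, 85 mm high, standing loose on the counter in front of the bracket. Origin at the centre of its underside.
- amber_bottle: Bystander: dark brown bottle with white cap, 40 mm in diameter, 85 mm high, standing loose beside the bin. Origin at the centre of its underside.
- tube_rack: Bystander: black rack for sample tubes, 125 x 190 x 45 mm, with three capped tubes up to 117 mm high, standing loose on the counter. Origin at the centre of its underside.

How it is judged:
On the way:
1. the bolt head is gripped firmly between the fingers and has stopped turning, for two seconds on end (contact force between the fingers and bolt_head above 10 N and distance between the grasp point and bolt_head below 0.016 m and velocity of joint bolt between -0.005 and 0.005 rad/s), for 2 s.
At the end, for the whole second after the job is handed in: The fingers still grip the bolt head (over 10 N, head within 16 mm of the TCP); the bolt stands still (under 0.005 rad/s); spanner end within 100 mm of its start; under 3 N on bracket or bin, spanner untouched; vial, amber bottle and rack upright and within 20 mm of their starts (all of step 1 and contact force between the arm and bracket below 3 N and contact force between the arm and bin below 3 N and contact force between the arm and spanner below 1 N and distance of spanner_end from where it was at the start of the episode below 0.1 m and distance of each of vial, amber_bottle, tube_rack from where it was at the start of the episode below 0.02 m and angle between each of vial, amber_bottle's own z axis and vertical below 0.2 rad); the arm keeps its last pose, push and grip.
It fails at once if the bolt is cranked round: the spanner's end goes more than 100 mm (about 38 degrees) from where it started (distance of spanner_end from where it was at the start of the episode above 0.1 m).
It fails at once if the arm touches the spanner (more than 2 N) (contact force between the arm and spanner above 2 N).
It fails at once if the arm pushes on the bracket or the bin with more than 15 N (contact force between the arm and bracket above 15 N or contact force between the arm and bin above 15 N).
It fails at once if a bottle or the tube rack is knocked over or moved by more than 20 mm (distance of any of vial, amber_bottle, tube_rack from where it was at the start of the episode above 0.02 m or angle between any of vial, amber_bottle's own z axis and vertical above 0.3 rad).
It also fails if it takes over 38 s, if anything falls off the work surface, if the arm or the gripper's body presses on something with over 40 N, if the wrist force passes 120 N, or if a joint passes its speed limit or range.

## Working session

There is one attempt and no reset: what is moved stays moved. The work goes in short steps, Python scripts to look and compute and a tool call to move; the robot and the scene stay as the last step left them, time stands still between calls to the robot, and variables do not carry over. Pictures are saved under pics/ and viewed, at most 10 in all, crops included, and the job is handed in when it is done.

Besides the shell and the picture viewer there is one more tool, called after "Call:" by a JSON object that holds its "api" and its "payload". move_arm: Moves the arm, as the interface text tells. Its arguments: {"type":"object","properties":{"plan":{"type":"array","items":{"type":"object","properties":{"delta_pos":{"type":"array","items":{"type":"number"}},"turn":{"type":"array","items":{"type":"number"}},"fingers":{"type":"number"}}}},"force":{"type":"number"}},"required":["plan"]}

```bash
mkdir -p pics
python3 - <<'E'
from workcell import *
import cv2,numpy as np
o=get_obs();print({k:np.round(o[k],3).tolist() for k in o})
for n in("scene","top"):
    c=camera(n);np.savez(f"pics/{n}0.npz",**c);cv2.imwrite(f"pics/{n}0.png",c["color"][...,::-1]);print(n,c["fx"],c["cx"],c["cy"],c["R"].round(3).tolist(),c["t"].round(3).tolist())
E
```

```text
{'clock': 0.0, 'joint_pos': [1.095, 0.333, -0.065, 1.461, 0.022, 1.35, -0.089], 'joint_velocities': [-0.0, -0.001, -0.002, 0.0, 0.001, -0.0, -0.001], 'tau': [0.001, -62.545, 0.05, -39.161, 0.016, 0.01, 0.0], 'position': [0.273, -0.562, 0.249], 'ee_rot': [0.974, 0.224, -0.0, -0.001], 'ft_force': [0.447, 0.308, -0.51], 'torque': [-0.015, -0.054, 0.025], 'grasp_force': 0.0, 'grip_width': 1.003}
scene 487.37896979684524 317.4131583312549 238.35254601379526 [[-0.782, 0.623, -0.003], [0.548, 0.685, -0.479], [-0.297, -0.377, -0.878]] [0.365, -0.401, 1.187]
top 488.6839807118337 311.34825059065787 241.22358409569287 [[-0.003, -1.0, 0.013], [-0.996, 0.001, -0.093], [0.093, -0.013, -0.996]] [0.162, 0.602, 0.916]
```

View pics/scene0.png

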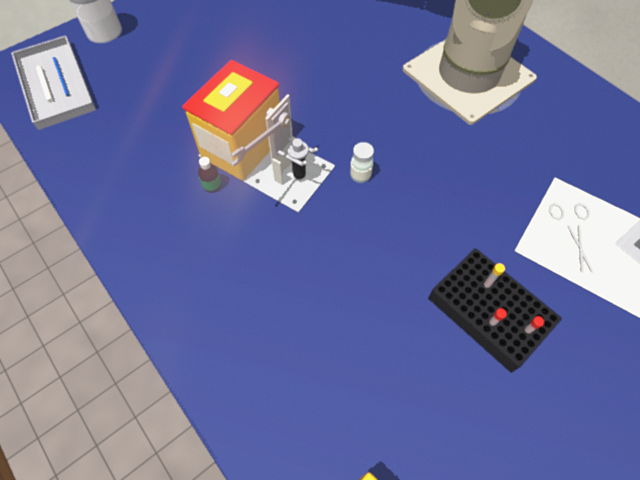

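View pics/top0.png

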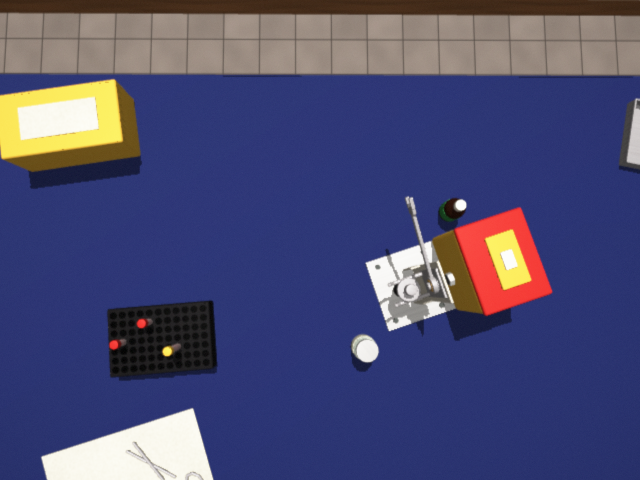

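Scene view: spanner end about (237,156), lid around (232,97), plate near (280,130). Top view: red lid around (505,260), head about (450,280), spanner end about (410,200), vial (365,350), amber bottle (455,208), and the rack is far away on the left.

```bash
cat > h.py <<'E'
import numpy as np,cv2
def load(n,k=0): return dict(np.load(f"pics/{n}{k}.npz"))
def ray(c,u,v):
    d=c["R"].T@np.array([(u-c["cx"])/c["fx"],(v-c["cy"])/c["fy"],1]); return -c["R"].T@c["t"],d
def onplane(c,u,v,n,k):
    o,d=ray(c,u,v); return o+d*(k-n@o)/(n@d)
def proj(c,X):
    p=c["R"]@X+c["t"]; return c["fx"]*p[0]/p[2]+c["cx"],c["fy"]*p[1]/p[2]+c["cy"]
def cloud(c):
    v,u=np.mgrid[:480,:640]; z=c["range_z"]; P=np.stack([(u-c["cx"])/c["fx"]*z,(v-c["cy"])/c["fy"]*z,z],-1)
    return (P-c["t"])@c["R"]
E
python3 - <<'E'
from h import *
Z=np.array([0,0,1.])
for n in("top","scene"):
    c=load(n);P=cloud(c);h=cv2.cvtColor(c["color"],cv2.COLOR_RGB2HSV)
    m=((h[...,0]<6)|(h[...,0]>174))&(h[...,1]>150)&(h[...,2]>110)
    k,l,s,_=cv2.connectedComponentsWithStats(m.astype(np.uint8));i=1+s[1:,4].argmax();m=l==i
    ct=max(cv2.findContours(m.astype(np.uint8),0,2)[0],key=cv2.contourArea)[:,0]
    W=np.array([onplane(c,u,v,Z,.164)[:2] for u,v in ct]);r=cv2.minAreaRect((W*1000).astype(np.float32))
    print(n,"lid",r,cv2.boxPoints(r).round(1).tolist(),"depthz",np.median(P[m][:,2]))
    # white foot plate by depth/colour
    w=(h[...,1]<60)&(h[...,2]>150)&(abs(P[...,2]-.004)<.012)&(abs(P[...,1]+.1)<.25)&(abs(P[...,0]-.55)<.2)
    k,l,s,_=cv2.connectedComponentsWithStats(w.astype(np.uint8));w=l==1+s[1:,4].argmax()
    print(" plate",cv2.minAreaRect((P[w][:,:2]*1000).astype(np.float32)))
a=load("top")["color"][170:330,350:560,::-1];b=load("scene")["color"][60:220,170:380,::-1]
cv2.imwrite("pics/crop0.png",np.vstack([cv2.resize(a,None,fx=3,fy=1.8*1.0),cv2.resize(b,None,fx=3,fy=1.8)]) if 0 else np.hstack([cv2.resize(a[:, :160],None,fx=2.5,fy=2.5),cv2.resize(b[:, :160],None,fx=2.5,fy=2.5)]))
E
```

```text
top lid ((557.09130859375, -152.84194946289062), (150.81814575195312, 119.46855163574219), 18.18027687072754) [[466.79998779296875, -119.5999984741211], [504.1000061035156, -233.10000610351562], [647.4000244140625, -186.10000610351562], [610.0999755859375, -72.5999984741211]] depthz 0.16423731630773744
 plate ((514.089111328125, -20.60002899169922), (141.24256896972656, 113.2669448852539), 18.257165908813477)
scene lid ((559.6357421875, -149.50253295898438), (153.0758514404297, 119.40038299560547), 18.10631561279297) [[468.29998779296875, -116.5], [505.3999938964844, -230.0], [650.9000244140625, -182.5], [613.7999877929688, -69.0]] depthz 0.16411545654741683
 plate ((516.744140625, -33.48069763183594), (146.7831268310547, 143.95501708984375), 17.998260498046875)
```

View pics/crop0.png

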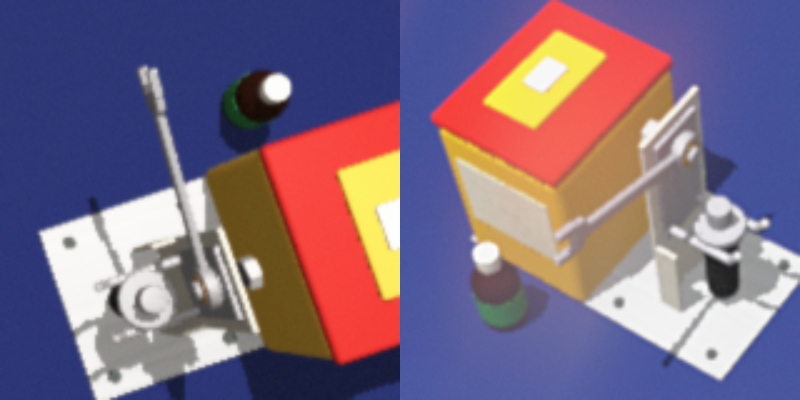

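```bash
cat >> h.py <<'E'
YW=np.radians(18.15);Y=np.array([np.cos(YW),np.sin(YW),0]);X=np.array([np.sin(YW),-np.cos(YW),0]);Z=np.array([0,0,1.])
S=np.stack([X,Y,Z]) # rows: station axes
L={"top":(.5571,-.1528,0),"scene":(.5596,-.1495,0)}
def shank(c,n):
    O=np.array(L[n])-.112*X
    Q=(cloud(c)-O)@S.T
    m=(abs(Q[...,0]+.013)<.015)&(Q[...,1]>.045)&(Q[...,1]<.125)&(Q[...,2]>.13)&(c["range_z"]>0)
    q=Q[m]; vx,vy,x0,y0=cv2.fitLine(q[:,1:].astype(np.float32),cv2.DIST_HUBER,0,.01,.01).ravel()
    return m.sum(),q.mean(0).round(4),-np.arctan2(vy,vx),y0-x0*vy/vx,-np.arctan2(np.median(q[:,2])-.165,np.median(q[:,1]))
E
python3 - <<'E'
from h import *
for n in("top","scene"):
    c=load(n);print(n,shank(c,n))
    O=np.array(L[n])-.112*X;Q=(cloud(c)-O)@S.T
    m=(abs(Q[...,0]-.017)<.012)&(abs(Q[...,1])<.02)&(abs(Q[...,2]-.17)<.015)
    if m.any():print(" head",m.sum(),Q[m].mean(0),Q[m].min(0),Q[m].max(0),np.argwhere(m).mean(0))
    u=dict(top=(433.2,285.2),scene=(284.8,120))[n];e=dict(top=(409.6,197.2),scene=(235.5,158.5))[n]
    k=X@O-.013
    for w in(u,e):print(" ",(S@(onplane(c,*w,X,k)-O)).round(4))
    for y in (-.035,.035): print(" plate top px",proj(c,O+S.T@np.array([0,y,.194])))
# tool plan
O=np.array([.5584,-.1512,0])-.112*X
print("head",O+.017*X+.165*Z)
from workcell import get_obs
from scipy.spatial.transform import Rotation as R
print(R.from_quat(get_obs()["ee_rot"]).as_matrix().round(3))
E
```

```text
top (np.int64(253), array([-0.0124,  0.0866,  0.193 ]), np.float32(-0.27016225), np.float32(0.16958126), np.float64(-0.3034694605914186))
 head 102 [ 1.66331127e-02 -9.24271440e-05  1.72069146e-01] [ 0.00937681 -0.01096607  0.1604999 ] [0.02302553 0.00969875 0.17707105] [278.93137255 449.60784314]
  [-0.013  -0.001   0.1753]
  [-0.013   0.1422  0.2188]
 plate top px (np.float64(451.2895248797057), np.float64(303.14418659539876))
 plate top px (np.float64(436.3604856029616), np.float64(260.9326476982821))
scene (np.int64(227), array([-0.0127,  0.0889,  0.1926]), np.float32(-0.26364258), np.float32(0.16952673), np.float64(-0.28969007765144567))
 head 27 [ 0.02024495 -0.00084271  0.17329275] [ 0.01581937 -0.01204938  0.16725843] [0.02421249 0.00636103 0.17647505] [110.85185185 269.48148148]
  [-0.013  -0.0022  0.1676]
  [-0.013   0.1367  0.2028]
 plate top px (np.float64(288.4142349284878), np.float64(95.6091423418722))
 plate top px (np.float64(265.7951603554839), np.float64(120.00015296816183))
head [ 0.52880695 -0.0609268   0.165     ]
[[ 0.899  0.438 -0.001]
 [ 0.438 -0.899  0.001]
 [-0.    -0.001 -1.   ]]
```

```bash
cat >> h.py <<'E'
from scipy.spatial.transform import Rotation as R
def goal(a,back,xo=.020,off=(0,0,0)):
    O=np.array([.5584,-.1512,0])-.112*X
    y=np.cos(a)*Y+np.sin(a)*Z; z=np.sin(a)*Y-np.cos(a)*Z
    return O+xo*X+.165*Z-back*z+np.array(off),np.stack([-X,y,z],1)
def rel(o,p,T):
    M=R.from_quat(o["ee_rot"]).as_matrix()
    return (M.T@(p-np.array(o["position"]))).round(4),R.from_matrix(M.T@T).as_rotvec().round(4)
E
python3 - <<'E'
from h import *;from workcell import get_obs
p,T=goal(.22,.12);o=get_obs();print(p,rel(o,p,T));print(rel(o,p*[.3,.3,0]+[.7*.273,-.7*.562,.36],T))
E
```

```text
[ 0.50485689 -0.0719351   0.28210769] (array([ 0.4225, -0.3392, -0.0324]), array([-0.1819,  0.1569, -1.4286]))
(array([ 0.1265, -0.1018, -0.1106]), array([-0.1819,  0.1569, -1.4286]))
```

Careful with the scale: shifts go in shares of 0.75 m and turns go in shares of 120 degrees. That gives: 0.4225 m / 0.75 = 0.5633, -0.165 m / 0.75 = -0.22, 0.12 rad / 2.0944 = 0.0573.

Call:
{"api": "move_arm", "payload": {"plan": [{"delta_pos":[0.04,-0.0267,-0.0667],"turn":[-0.0095,0.0095,-0.0812],"fingers":0.4},{"delta_pos":[0.0933,-0.0733,-0.12],"turn":[-0.0191,0.0191,-0.1623],"fingers":0.4},{"delta_pos":[0.1533,-0.12,-0.1467],"turn":[-0.0286,0.0286,-0.2435],"fingers":0.4},{"delta_pos":[0.2133,-0.1707,-0.1467],"turn":[-0.0406,0.0382,-0.3247],"fingers":0.4},{"delta_pos":[0.2733,-0.22,-0.1467],"turn":[-0.0525,0.0477,-0.4058],"fingers":0.4},{"delta_pos":[0.3333,-0.2667,-0.1467],"turn":[-0.0621,0.0573,-0.487],"fingers":0.4},{"delta_pos":[0.3933,-0.3147,-0.1467],"turn":[-0.0716,0.0621,-0.573],"fingers":0.4},{"delta_pos":[0.4533,-0.3627,-0.1333],"turn":[-0.0812,0.0692,-0.635],"fingers":0.4},{"delta_pos":[0.5067,-0.4067,-0.1],"turn":[-0.0859,0.075,-0.6828],"fingers":0.4},{"delta_pos":[0.5633,-0.452,-0.0427],"turn":[-0.0869,0.075,-0.6828],"fingers":0.4},{"delta_pos":[0.5633,-0.452,-0.0427],"turn":[-0.0869,0.075,-0.6828],"fingers":0.4},{"delta_pos":[0.5633,-0.452,-0.0427],"turn":[-0.0869,0.075,-0.6828],"fingers":0.4}]}}

```text
clock: 1.6
position: [0.5049, -0.0725, 0.2818]
ee_rot: [0.582, 0.805, 0.088, 0.065]
ft_force: [-0.1, -0.8, -0.2]
grip_width: 0.598
grasp_force: 0.0
```

Run:
```python
from h import *;from workcell import *
for n in("scene","top"):
    c=camera(n);np.savez(f"pics/{n}1.npz",**c);cv2.imwrite(f"pics/{n}1.png",c["color"][...,::-1]);print(n,shank(c,n))
o=get_obs();print(o["clock"],o["joint_pos"],o["ft_force"]);p,T=goal(.21,.12);print(rel(o,p,T));p,T=goal(.21,.002);print(rel(o,p,T))
a=load("top",1)["color"][120:360,300:560,::-1];b=load("scene",1)["color"][20:260,120:380,::-1]
cv2.imwrite("pics/crop1.png",cv2.resize(np.hstack([a,b]),None,fx=1.5,fy=1.5))
```

```text
scene (np.int64(225), array([-0.0128,  0.0881,  0.1904]), np.float32(-0.2757854), np.float32(0.16669105), np.float64(-0.26960512673717296))
top (np.int64(253), array([-0.0122,  0.0866,  0.1909]), np.float32(-0.2506646), np.float32(0.1691278), np.float64(-0.285887354386094))
1.7 [ 0.72082575 -0.05249939 -0.5793801   1.83618226 -0.13510375  1.15250956
  0.49841812] [-0.35762464 -0.63878002  0.56871016]
(array([0.0018, 0.0014, 0.0007]), array([ 0.0109,  0.0022, -0.0001]))
(array([2.000e-03, 1.000e-04, 1.186e-01]), array([ 0.0109,  0.0022, -0.0001]))
```

View pics/crop1.png

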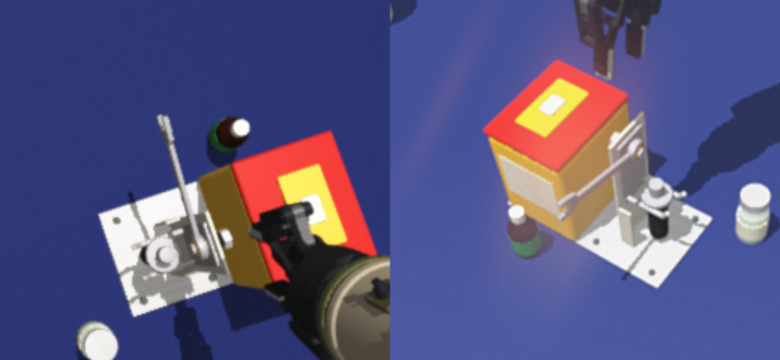

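The crop shows both fingers above the gap: scene (603,70) and (640,50), top (265,228). The spanner is at about -0.25 rad and creeping about 0.012 rad/s. Descending now.

Converted, 0.117 m / 0.75 = 0.156, 0.09 m / 0.75 = 0.12, -0.009 rad / 2.0944 = -0.0043.

Call:
{"api": "move_arm", "payload": {"plan": [{"delta_pos":[0.0013,0,0.0267],"turn":[-0.0043,0,0],"fingers":0.4},{"delta_pos":[0.0013,0,0.0533],"turn":[-0.0043,0,0],"fingers":0.4},{"delta_pos":[0.0013,0,0.08],"turn":[-0.0043,0,0],"fingers":0.4},{"delta_pos":[0.0013,0,0.1],"turn":[-0.0043,0,0],"fingers":0.4},{"delta_pos":[0.0013,0,0.12],"turn":[-0.0043,0,0],"fingers":0.4},{"delta_pos":[0.0013,0,0.1333],"turn":[-0.0043,0,0],"fingers":0.4},{"delta_pos":[0.0013,0,0.1467],"turn":[-0.0043,0,0],"fingers":0.4},{"delta_pos":[0.0013,0,0.156],"turn":[-0.0043,0,0],"fingers":0.4},{"delta_pos":[0.0013,0,0.156],"turn":[-0.0043,0,0],"fingers":0.4}]}}

```text
clock: 2.82
position: [0.529, -0.0634, 0.1674]
ee_rot: [0.582, 0.805, 0.092, 0.067]
ft_force: [0.8, 0.4, 0.7]
grip_width: 0.601
grasp_force: 0.0
```

Run:
```python
from h import *;from workcell import *
for n in("scene","top"):
    c=camera(n);np.savez(f"pics/{n}2.npz",**c);print(n,shank(c,n))
o=get_obs();print(o["clock"],o["joint_pos"].round(3),o["ft_force"],o["torque"])
for a in(.22,.23):print(rel(o,*goal(a,0,.017)))
a=load("top",2)["color"][180:340,340:550,::-1];b=load("scene",2)["color"][40:200,180:390,::-1]
cv2.imwrite("pics/crop2.png",cv2.resize(np.hstack([a,b]),None,fx=1.9,fy=1.9,interpolation=2))
```

```text
scene (np.int64(221), array([-0.0128,  0.0877,  0.1887]), np.float32(-0.23459813), np.float32(0.1687342), np.float64(-0.2591024739379616))
top (np.int64(249), array([-0.0123,  0.0867,  0.1895]), np.float32(-0.23993994), np.float32(0.16852385), np.float64(-0.27078793172717724))
2.925 [ 0.676  0.103 -0.612  1.95  -0.034  0.894  0.41 ] [-0.28901667 -0.73167268  0.54847522] [-0.07162134  0.20062017 -0.01451945]
(array([ 0.0026, -0.0003,  0.0031]), array([0.0097, 0.0013, 0.0017]))
(array([ 0.0026, -0.0003,  0.0031]), array([-0.0003,  0.0013,  0.0017]))
```

View pics/crop2.png

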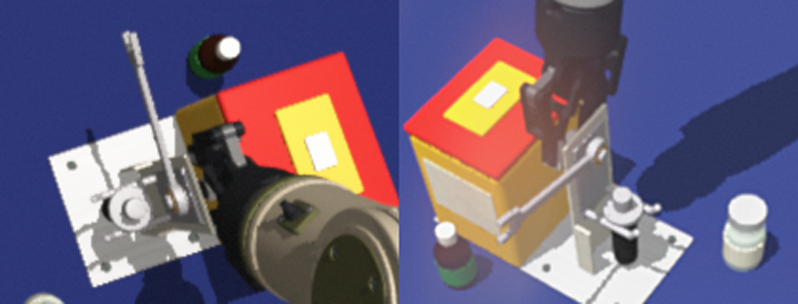

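The fingers are down in the gap on both sides of the head, clear of plate, bin and spanner, with no contact force. The angle matches (0.23), so closing.

Converted, 0.001 m / 0.75 = 0.0013.

Call:
{"api": "move_arm", "payload": {"plan": [{"delta_pos":[0,0,0.0013],"fingers":0.7},{"delta_pos":[0,0,0.0013],"fingers":1},{"delta_pos":[0,0,0.0013],"fingers":1},{"delta_pos":[0,0,0.0013],"fingers":1},{"delta_pos":[0,0,0.0013],"fingers":1},{"delta_pos":[0,0,0.0013],"fingers":1},{"delta_pos":[0,0,0.0013],"fingers":1},{"delta_pos":[0,0,0.0013],"fingers":1}], "force": 50}}

```text
validation failed for argument at $.pl...
```

Run:
```python
from h import *;from workcell import *
for n in("scene","top"):
    c=camera(n);print(n,shank(c,n))
o=get_obs();print(o["clock"],o["ft_force"],o["torque"],o["grip_width"]*85,o["grasp_force"]);print(rel(o,*goal(.225,0,.017)))
```

```text
scene (np.int64(220), array([-0.0127,  0.0886,  0.1887]), np.float32(-0.22127947), np.float32(0.16929933), np.float64(-0.25264463616202265))
top (np.int64(250), array([-0.0123,  0.0868,  0.1894]), np.float32(-0.22720137), np.float32(0.17001283), np.float64(-0.26484179202882935))
3.025 [0.09612372 0.10525841 0.87455854] [-0.10426085  0.21846177  0.0170298 ] 50.93111305230593 0.0
(array([ 0.0027, -0.0003,  0.0032]), array([0.0048, 0.0015, 0.0016]))
```

The call was refused because "turn" was missing, so I'm repeating it with that included.

Converted, 0.001 m / 0.75 = 0.0013, 0.008 rad / 2.0944 = 0.0038.

Call:
{"api": "move_arm", "payload": {"plan": [{"delta_pos":[0,0,0.0013],"turn":[0.0038,0,0],"fingers":0.7},{"delta_pos":[0,0,0.0013],"turn":[0.0038,0,0],"fingers":1},{"delta_pos":[0,0,0.0013],"turn":[0.0038,0,0],"fingers":1},{"delta_pos":[0,0,0.0013],"turn":[0.0038,0,0],"fingers":1},{"delta_pos":[0,0,0.0013],"turn":[0.0038,0,0],"fingers":1},{"delta_pos":[0,0,0.0013],"turn":[0.0038,0,0],"fingers":1},{"delta_pos":[0,0,0.0013],"turn":[0.0038,0,0],"fingers":1},{"delta_pos":[0,0,0.0013],"turn":[0.0038,0,0],"fingers":1}], "force": 50}}

```text
clock: 4.03
position: [0.5275, -0.0642, 0.1664]
ee_rot: [0.583, 0.805, 0.087, 0.064]
ft_force: [-12.2, -2.3, 8.4]
grip_width: 0.206
grasp_force: 48.5
```

Run:
```python
from h import *;from workcell import *
for n in("scene","top"):
    c=camera(n);print(n,shank(c,n))
o=get_obs();print(o["clock"],o["ft_force"],o["torque"],o["grip_width"]*85,o["grasp_force"]);print(rel(o,*goal(.225,0,.017)))
```

```text
scene (np.int64(225), array([-0.0127,  0.0884,  0.1885]), np.float32(-0.25291708), np.float32(0.16658363), np.float64(-0.24738114251168478))
top (np.int64(249), array([-0.0123,  0.0868,  0.1891]), np.float32(-0.2361979), np.float32(0.168704), np.float64(-0.2645414644220297))
4.125 [-12.25919937  -2.14023736   7.95404476] [-0.39623837  2.50393949  0.10715932] 17.659354145475252 48.5380810406059
(array([0.0027, 0.0019, 0.0018]), array([-0.0079,  0.0008,  0.0009]))
```

Gripped at about 48 N with a small side load. I'll relieve it by about 2 mm and hold.

Converted, -0.002 m / 0.75 = -0.0027, -0.0015 m / 0.75 = -0.002.

Call:
{"api": "move_arm", "payload": {"plan": [{"delta_pos":[0,-0.0013,-0.0013],"turn":[0,0,0],"fingers":1},{"delta_pos":[0,-0.0027,-0.002],"turn":[0,0,0],"fingers":1},{"delta_pos":[0,-0.0027,-0.002],"turn":[0,0,0],"fingers":1},{"delta_pos":[0,-0.0027,-0.002],"turn":[0,0,0],"fingers":1},{"delta_pos":[0,-0.0027,-0.002],"turn":[0,0,0],"fingers":1},{"delta_pos":[0,-0.0027,-0.002],"turn":[0,0,0],"fingers":1},{"delta_pos":[0,-0.0027,-0.002],"turn":[0,0,0],"fingers":1},{"delta_pos":[0,-0.0027,-0.002],"turn":[0,0,0],"fingers":1},{"delta_pos":[0,-0.0027,-0.002],"turn":[0,0,0],"fingers":1},{"delta_pos":[0,-0.0027,-0.002],"turn":[0,0,0],"fingers":1},{"delta_pos":[0,-0.0027,-0.002],"turn":[0,0,0],"fingers":1},{"delta_pos":[0,-0.0027,-0.002],"turn":[0,0,0],"fingers":1}], "force": 60}}

```text
clock: 5.62
position: [0.5273, -0.0643, 0.1667]
ee_rot: [0.583, 0.805, 0.089, 0.065]
ft_force: [11.1, -1.8, -17.4]
grip_width: 0.202
grasp_force: 59.7
```

Run:
```python
from h import *;from workcell import *
for n in("scene","top"):
    c=camera(n);np.savez(f"pics/{n}3.npz",**c);print(n,shank(c,n))
o=get_obs();print(o["clock"],o["ft_force"],o["torque"],o["grip_width"]*85,o["grasp_force"]);print(rel(o,*goal(.225,0,.017)))
M=R.from_quat(o["ee_rot"]).as_matrix();print("tool force",M.T@o["ft_force"])
a=load("top",3)["color"][180:340,340:550,::-1];b=load("scene",3)["color"][40:200,180:390,::-1]
cv2.imwrite("pics/crop3.png",cv2.resize(np.hstack([a,b]),None,fx=1.9,fy=1.9,interpolation=2))
```

```text
scene (np.int64(223), array([-0.0128,  0.0884,  0.1887]), np.float32(-0.22274189), np.float32(0.16970146), np.float64(-0.2512579054122271))
top (np.int64(249), array([-0.0123,  0.0868,  0.1892]), np.float32(-0.25497982), np.float32(0.16710341), np.float64(-0.26409086824410877))
5.725 [ 10.69278254  -0.86128741 -17.03328013] [-0.56762291 -1.13513604 -0.22181922] 16.99376289427161 59.70347285270691
(array([0.0027, 0.0021, 0.0022]), array([-0.0034,  0.0006,  0.0014]))
tool force [-4.14611947  5.90064971 18.79367108]
```

View pics/crop3.png

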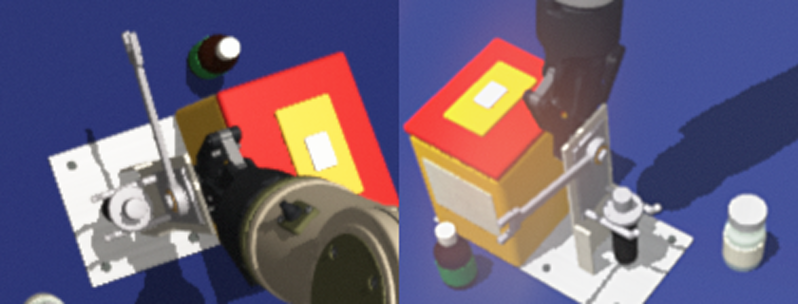

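The picture shows the fingers closed on the head, with spanner end, bottles and bracket where they were. I'll trim out the remaining side load and hold.

Converted, 0.0009 m / 0.75 = 0.0012, 0.0007 m / 0.75 = 0.0009.

Call:
{"api": "move_arm", "payload": {"plan": [{"delta_pos":[0,0.0009,0.0012],"turn":[0,0,0],"fingers":1},{"delta_pos":[0,0.0009,0.0012],"turn":[0,0,0],"fingers":1},{"delta_pos":[0,0.0009,0.0012],"turn":[0,0,0],"fingers":1},{"delta_pos":[0,0.0009,0.0012],"turn":[0,0,0],"fingers":1},{"delta_pos":[0,0.0009,0.0012],"turn":[0,0,0],"fingers":1},{"delta_pos":[0,0.0009,0.0012],"turn":[0,0,0],"fingers":1},{"delta_pos":[0,0.0009,0.0012],"turn":[0,0,0],"fingers":1},{"delta_pos":[0,0.0009,0.0012],"turn":[0,0,0],"fingers":1},{"delta_pos":[0,0.0009,0.0012],"turn":[0,0,0],"fingers":1},{"delta_pos":[0,0.0009,0.0012],"turn":[0,0,0],"fingers":1},{"delta_pos":[0,0.0009,0.0012],"turn":[0,0,0],"fingers":1},{"delta_pos":[0,0.0009,0.0012],"turn":[0,0,0],"fingers":1}]}}

```text
clock: 7.22
position: [0.5274, -0.0642, 0.1666]
ee_rot: [0.583, 0.805, 0.089, 0.065]
ft_force: [-3.9, -4.5, -10.9]
grip_width: 0.202
grasp_force: 60.7
```

Call:
{"api": "move_arm", "payload": {"plan": [{"delta_pos":[0,0,0],"turn":[0,0,0],"fingers":1},{"delta_pos":[0,0,0],"turn":[0,0,0],"fingers":1},{"delta_pos":[0,0,0],"turn":[0,0,0],"fingers":1},{"delta_pos":[0,0,0],"turn":[0,0,0],"fingers":1},{"delta_pos":[0,0,0],"turn":[0,0,0],"fingers":1},{"delta_pos":[0,0,0],"turn":[0,0,0],"fingers":1},{"delta_pos":[0,0,0],"turn":[0,0,0],"fingers":1},{"delta_pos":[0,0,0],"turn":[0,0,0],"fingers":1},{"delta_pos":[0,0,0],"turn":[0,0,0],"fingers":1},{"delta_pos":[0,0,0],"turn":[0,0,0],"fingers":1},{"delta_pos":[0,0,0],"turn":[0,0,0],"fingers":1},{"delta_pos":[0,0,0],"turn":[0,0,0],"fingers":1}]}}

```text
clock: 8.72
position: [0.5274, -0.0642, 0.1667]
ee_rot: [0.583, 0.805, 0.089, 0.065]
ft_force: [-2.7, -4.4, -11.6]
grip_width: 0.203
grasp_force: 60.7
```

Call:
{"api": "move_arm", "payload": {"plan": [{"delta_pos":[0,0,0],"turn":[0,0,0],"fingers":1},{"delta_pos":[0,0,0],"turn":[0,0,0],"fingers":1},{"delta_pos":[0,0,0],"turn":[0,0,0],"fingers":1},{"delta_pos":[0,0,0],"turn":[0,0,0],"fingers":1},{"delta_pos":[0,0,0],"turn":[0,0,0],"fingers":1},{"delta_pos":[0,0,0],"turn":[0,0,0],"fingers":1},{"delta_pos":[0,0,0],"turn":[0,0,0],"fingers":1},{"delta_pos":[0,0,0],"turn":[0,0,0],"fingers":1},{"delta_pos":[0,0,0],"turn":[0,0,0],"fingers":1},{"delta_pos":[0,0,0],"turn":[0,0,0],"fingers":1},{"delta_pos":[0,0,0],"turn":[0,0,0],"fingers":1},{"delta_pos":[0,0,0],"turn":[0,0,0],"fingers":1}]}}

```text
clock: 10.22
position: [0.5274, -0.0642, 0.1667]
ee_rot: [0.583, 0.805, 0.089, 0.065]
ft_force: [-3.2, -4.3, -10.2]
grip_width: 0.202
grasp_force: 60.7
```

Run:
```python
from h import *;from workcell import *
for n in("scene","top"):
    c=camera(n);print(n,shank(c,n))
o=get_obs();print(o["clock"],o["ft_force"],o["torque"],o["grip_width"]*85,o["grasp_force"]);print(rel(o,*goal(.225,0,.017)))
```

```text
scene (np.int64(225), array([-0.0127,  0.0883,  0.1885]), np.float32(-0.23230246), np.float32(0.16884007), np.float64(-0.2498159098823398))
top (np.int64(249), array([-0.0124,  0.0863,  0.1893]), np.float32(-0.24344021), np.float32(0.16794449), np.float64(-0.27235664402332094))
10.325 [ -2.91812869  -5.01128966 -10.72740193] [-1.09084176  1.28844477 -0.19123464] 16.99766438527587 60.72874512523413
(array([0.0027, 0.0019, 0.0021]), array([-0.005 ,  0.0008,  0.0012]))
```

Stable for over 5 s. One last small trim of the remaining load, then hand in.

Converted, -0.0005 m / 0.75 = -0.0007.

Call:
{"api": "move_arm", "payload": {"plan": [{"delta_pos":[-0.0007,0,0.0007],"turn":[0,0,0],"fingers":1},{"delta_pos":[-0.0007,0,0.0007],"turn":[0,0,0],"fingers":1},{"delta_pos":[-0.0007,0,0.0007],"turn":[0,0,0],"fingers":1},{"delta_pos":[-0.0007,0,0.0007],"turn":[0,0,0],"fingers":1},{"delta_pos":[-0.0007,0,0.0007],"turn":[0,0,0],"fingers":1},{"delta_pos":[-0.0007,0,0.0007],"turn":[0,0,0],"fingers":1},{"delta_pos":[-0.0007,0,0.0007],"turn":[0,0,0],"fingers":1},{"delta_pos":[-0.0007,0,0.0007],"turn":[0,0,0],"fingers":1},{"delta_pos":[-0.0007,0,0.0007],"turn":[0,0,0],"fingers":1},{"delta_pos":[-0.0007,0,0.0007],"turn":[0,0,0],"fingers":1},{"delta_pos":[-0.0007,0,0.0007],"turn":[0,0,0],"fingers":1},{"delta_pos":[-0.0007,0,0.0007],"turn":[0,0,0],"fingers":1}]}}

```text
clock: 11.82
position: [0.5275, -0.0642, 0.1666]
ee_rot: [0.583, 0.805, 0.089, 0.065]
ft_force: [-9.2, -4.0, -3.4]
grip_width: 0.204
grasp_force: 61.5
```

Call:
{"api": "move_arm", "payload": {"plan": [{"delta_pos":[0,0,0],"turn":[0,0,0],"fingers":1},{"delta_pos":[0,0,0],"turn":[0,0,0],"fingers":1},{"delta_pos":[0,0,0],"turn":[0,0,0],"fingers":1},{"delta_pos":[0,0,0],"turn":[0,0,0],"fingers":1},{"delta_pos":[0,0,0],"turn":[0,0,0],"fingers":1},{"delta_pos":[0,0,0],"turn":[0,0,0],"fingers":1},{"delta_pos":[0,0,0],"turn":[0,0,0],"fingers":1},{"delta_pos":[0,0,0],"turn":[0,0,0],"fingers":1},{"delta_pos":[0,0,0],"turn":[0,0,0],"fingers":1},{"delta_pos":[0,0,0],"turn":[0,0,0],"fingers":1},{"delta_pos":[0,0,0],"turn":[0,0,0],"fingers":1},{"delta_pos":[0,0,0],"turn":[0,0,0],"fingers":1}]}}

```text
clock: 13.32
position: [0.5275, -0.0642, 0.1666]
ee_rot: [0.583, 0.805, 0.089, 0.065]
ft_force: [-8.0, -1.4, -3.5]
grip_width: 0.2
grasp_force: 61.5
```

Run:
```python
from workcell import *
o=get_obs();print(o["clock"],o["ft_force"],o["grasp_force"],o["grip_width"]);print(hand_in())
```

```text
13.325 [-8.01342672 -1.41604222 -3.47553653] 61.541467029601336 0.2004337399462969
the job is handed in; nothing more can be done
None
```

I handed the job in at 13.3 s with the bolt head gripped across two flats at about 61 N; the spanner had stopped sinking (camera-checked to 10.3 s), and I saw no sign that the arm had touched anything else, but the hand-in gave no verdict.

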